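Fold the workshop's rules and put each in its own tray

ROBOT

A 7-joint arm with a two-finger parallel gripper is mounted at the origin on the work surface. World frame = base frame: x ahead of the robot, y to its left, z up, the work surface at z = 0. Lengths are in m, angles in rad, forces in N, time in s.
With the tool pointing down it reaches from about 0.425 to 0.925 m from the base axis. Payload 6.8 kg.
Tool frame: the origin (TCP) lies at the very end of the fingers, on their centre line; the grasp point (between the pads) lies 19 mm behind it; z points along the fingers, x is the direction in which the jaws open and shut, and the axes are right-handed (so a half turn about z gives the same grasp; the last joint's range is limited). The gripper opens to 85 mm and grips with 20 to 120 N. Pads are 22 mm wide; open, the fingers measure 114 mm over their backs; the gripper's body (76 mm by 85 mm) begins 54 mm behind the grasp point. The pads swing forward as they close: fully open they stand 13 mm farther back than shut.
Start: joints at [-1.368, 0.477, 0.022, 1.555, -0.011, 1.109, -0.083], TCP at [0.206, 0.643, 0.231] pointing down, gripper open.
Joint ranges: [-2.96, 2.96], [-0.34, 2.1], [-1.41, 1.46], [0.24, 2.44], [-1.37, 4.51], [0.17, 1.92], [-2.96, 2.96]. Speed limits (rad/s): [2.39, 2.39, 3.14, 3.14, 3.14, 3.14, 3.14].

INTERFACE

Orientations are given as a rotation vector (axis times angle).
In Python, from bench import get_obs, imaging, hand_in gives the robot as it stands.
- The arm moves only by the tool send_rows, never from a script. Its argument "motion" is a list of rows, each an object with "dp": the shift along the world's x, y, z in m, a list of three; "rot": the turn, a rotation vector about the world's x, y, z in rad, a list of three; "grip": the finger opening in m, from 0 to 0.0854. In form: [{"dp": [dx, dy, dz], "rot": [ax, ay, az], "grip": grip}, ...]. A call has 1 to 20 rows; each row shifts and turns the pose as measured when the row begins; what a row does not reach is not made up. A row lasts 1/8 s, in which the tool goes at most 62.5 mm and 10.7 degrees, less where a joint would pass 70% of its speed; a pose out of reach is approached as far as the arm can. A call is refused whole if a number of a shift passes 0.0625 or a number of a turn 0.188, either way. A call with a gripper value outside its range is refused whole. The fingers move at their own pace and stop on an object; "grip_force" is the grip in N (left out, the last holds). Time passes only in rows, so rows that do not move let the fingers close. It gives the time, the measured TCP pose, the force and the opening at its end, in the units of the state.
- get_obs(): the state, without advancing time (a new reading comes with each control period).
- imaging.grab_frame(name): name is "scene" or "top" or "wrist"; returns a dict with "img" (480x640x3 uint8, red, green, blue), "fx", "fy", "cx", "cy" (pixels), "R" (3x3) and "t" (3): a world point X has camera coordinates R X + t. Camera axes: x right, y down, z forward; pixel columns grow to the right and rows downward; lengths in m; the calibration is good to about 2 mm. A picture is of the moment at which its call begins. There is no depth.
- hand_in(): hands the job in, once; it reports no verdict.
The state is a dict: "clock": time; "joints": joint angles; "qvel": joint speeds; "tau": joint torques, N m; "tcp_pos": TCP position; "orientation": TCP orientation; "contact_force": force on the tool from outside, world axes, zero at the start; "moment": the same for the moment, N m; "grip_width": finger opening in m.
Only numpy, scipy, OpenCV 4.12 (cv2) and the standard library are available. Lean on these libraries where they do the work, as an engineer would, in place of code of your own. Each camera call takes 0.05 s, during which the arm holds its last target. There are 200 camera calls.

TASK

The craft session is over: put away the three folding rules that lie open on the table. Fold each one shut and lay it flat inside the tray whose floor has the rule's own colour: red in red, yellow in yellow, blue in blue.

Things in the scene. Friction and masses are not known exactly. Their poses are not given: they have to be found in the camera images.
- red_rule_mid (a point): Loose red folding rule lying flat: two red legs with ticks, swinging in the table's plane about an upright pin in a round steel knuckle. Folded 130 x 26 mm, 14 high, 95 g. Point: middle of the folded rule, on the seam, 7 mm up. x along first leg from pin (x = -52) to free end (+65 mm), z up. First leg: y -13 to -0.5; second, when folded, +0.5 to +13 mm. Any yaw.
- red_hinge (a joint): Angle of the red rule's second leg from the first, rad: 0 folded shut (a stop), growing counter-clockwise seen from above. Starts 0.3 to 0.5 (40 to 55 mm over the outsides half-way along). Light friction hinge, stays where left; pinching both legs together half-way along shuts it with under 2 N.
- yellow_rule_mid (a point): Loose yellow folding rule lying flat: two yellow legs with ticks, swinging in the table's plane about an upright pin in a round steel knuckle. Folded 130 x 26 mm, 14 high, 95 g. Point: middle of the folded rule, on the seam, 7 mm up. x along first leg from pin (x = -52) to free end (+65 mm), z up. First leg: y -13 to -0.5; second, when folded, +0.5 to +13 mm. Any yaw.
- yellow_hinge (a joint): Angle of the yellow rule's second leg from the first, rad: 0 folded shut (a stop), growing counter-clockwise seen from above. Starts 0.3 to 0.5 (40 to 55 mm over the outsides half-way along). Light friction hinge, stays where left; pinching both legs together half-way along shuts it with under 2 N.
- blue_rule_mid (a point): Loose blue folding rule lying flat: two blue legs with ticks, swinging in the table's plane about an upright pin in a round steel knuckle. Folded 130 x 26 mm, 14 high, 95 g. Point: middle of the folded rule, on the seam, 7 mm up. x along first leg from pin (x = -52) to free end (+65 mm), z up. First leg: y -13 to -0.5; second, when folded, +0.5 to +13 mm. Any yaw.
- blue_hinge (a joint): Angle of the blue rule's second leg from the first, rad: 0 folded shut (a stop), growing counter-clockwise seen from above. Starts 0.3 to 0.5 (40 to 55 mm over the outsides half-way along). Light friction hinge, stays where left; pinching both legs together half-way along shuts it with under 2 N.
- red_tray: Fixed shallow grey tray with red floor, 160 x 54 mm, 14 high; origin: centre of underside, x along length, z up. Floor top 4 mm above table; pocket 150 x 44 mm, 5 mm walls rising 10 mm over the floor, long walls missing over the middle 64 mm for the fingers. An open rule does not fit in; a folded one may lie either way round.
- yellow_tray: Fixed shallow grey tray with yellow floor, 160 x 54 mm, 14 high; origin: centre of underside, x along length, z up. Floor top 4 mm above table; pocket 150 x 44 mm, 5 mm walls rising 10 mm over the floor, long walls missing over the middle 64 mm for the fingers. An open rule does not fit in; a folded one may lie either way round.
- blue_tray: Fixed shallow grey tray with blue floor, 160 x 54 mm, 14 high; origin: centre of underside, x along length, z up. Floor top 4 mm above table; pocket 150 x 44 mm, 5 mm walls rising 10 mm over the floor, long walls missing over the middle 64 mm for the fingers. An open rule does not fit in; a folded one may lie either way round.
Mind the look-alikes: they are no part of the job. What is shaped like the yellow_tray but white is not meant. Leave any purple or white look-alike of the part that bears blue_rule_mid alone.

How it is judged:
At the end, for the whole second after the job is handed in: Each rule is folded (under 0.12 rad) and lies flat on the floor of the tray of its own colour: middle within 14 mm along and 13 mm across of the tray's centre, under 3.5 mm above resting height, within 0.2 rad of the tray's length, tilt under 0.06 rad; released, at rest (value of joint each of red_hinge, yellow_hinge, blue_hinge below 0.12 rad and x of red_rule_mid in the frame of red_tray between -0.014 and 0.014 m and y of red_rule_mid in the frame of red_tray between -0.013 and 0.013 m and z of red_rule_mid in the frame of red_tray between 0.007 and 0.0145 m and angle between the x axis of red_rule_mid and the x axis of red_tray, either way round below 0.2 rad and angle between each of red_rule_mid, yellow_rule_mid, blue_rule_mid's own z axis and vertical below 0.06 rad and linear speed of each of red_rule, yellow_rule, blue_rule below 0.02 m/s and velocity of joint each of red_hinge, yellow_hinge, blue_hinge below 0.1 rad/s and x of yellow_rule_mid in the frame of yellow_tray between -0.014 and 0.014 m and y of yellow_rule_mid in the frame of yellow_tray between -0.013 and 0.013 m and z of yellow_rule_mid in the frame of yellow_tray between 0.007 and 0.0145 m and angle between the x axis of yellow_rule_mid and the x axis of yellow_tray, either way round below 0.2 rad and x of blue_rule_mid in the frame of blue_tray between -0.014 and 0.014 m and y of blue_rule_mid in the frame of blue_tray between -0.013 and 0.013 m and z of blue_rule_mid in the frame of blue_tray between 0.007 and 0.0145 m and angle between the x axis of blue_rule_mid and the x axis of blue_tray, either way round below 0.2 rad); the robot touches nothing.
It also fails if it takes over 112 s, if anything falls off the work surface, if the arm or the gripper's body presses on something with over 40 N, if the wrist force passes 120 N, or if a joint passes its speed limit or range.

## Working session

There is one attempt and no reset: what is moved stays moved. The work goes in short steps, Python scripts to look and compute and a tool call to move; the robot and the scene stay as the last step left them, time stands still between calls to the robot, and variables do not carry over. Pictures are saved under pics/ and viewed, about 12 in all and at most 16, crops included, and the job is handed in when it is done.

Besides the shell and the picture viewer there is one more tool, called as name(argument=value, ...) on one line, values as JSON. send_rows: Moves the arm, as the interface text tells. Its arguments: {"type":"object","properties":{"motion":{"type":"array","items":{"type":"object","properties":{"dp":{"type":"array","items":{"type":"number"}},"rot":{"type":"array","items":{"type":"number"}},"grip":{"type":"number"}}}},"grip_force":{"type":"number"}},"required":["motion"]}

```bash
mkdir -p pics; ls; python3 - <<'E'
from bench import get_obs, imaging
import cv2
o=get_obs();print(o)
for n in("top","scene"):
    f=imaging.grab_frame(n);cv2.imwrite(f"pics/{n}0.png",f["img"][:,:,::-1]);print(n,f["fx"],f["fy"],f["cx"],f["cy"],f["R"],f["t"])
E
```

```text
pics
{'clock': 0.0, 'joints': array([-1.36812185,  0.47778824,  0.02235795,  1.55643463, -0.01150517,
        1.10929033, -0.0831111 ]), 'qvel': array([-4.05415108e-04,  2.68731286e-05, -8.74729647e-04, -5.67439096e-04,
        1.25458901e-03, -3.57968237e-04,  6.74258162e-04]), 'tau': array([-5.16722284e-04, -5.96446073e+01,  1.60778783e+00, -2.81201559e+01,
        1.25035390e-02,  9.11889510e-03,  1.34228975e-07]), 'tcp_pos': array([0.2062576 , 0.64210634, 0.23034112]), 'orientation': array([ 2.53753998e+00,  1.85018505e+00, -2.14102613e-03]), 'contact_force': array([-0.30537849, -0.24154504,  0.72576189]), 'moment': array([0.01846826, 0.00686949, 0.05591502]), 'grip_width': 0.08568180728497447}
top 461.6886552341151 461.6886552341151 320.8510412516712 240.75661475392275 [[-0.03023474 -0.99953422  0.00414724]
 [-0.99042468  0.02939951 -0.13488743]
 [ 0.13470268 -0.00818581 -0.99085225]] [-0.13108024  0.44600535  1.11017046]
scene 596.1719631966713 596.1719631966713 309.1749989086677 234.72282733423057 [[-0.71666941  0.69741186  0.00129083]
 [ 0.53821431  0.55425113 -0.63492601]
 [-0.44352037 -0.45433731 -0.77257187]] [ 0.40691247 -0.13641683  1.8134574 ]
```

View pics/top0.png

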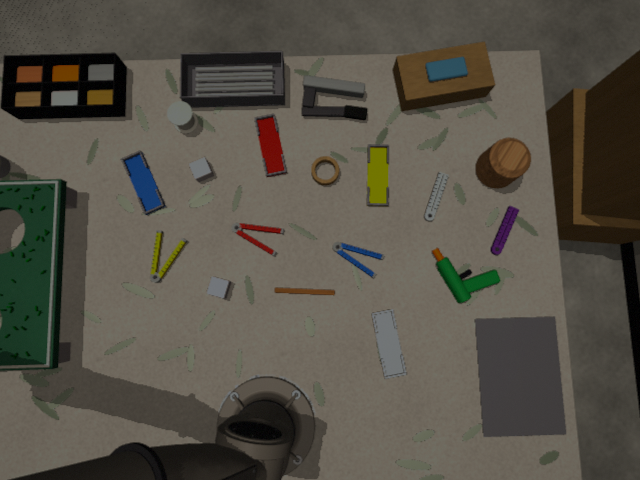

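View pics/scene0.png

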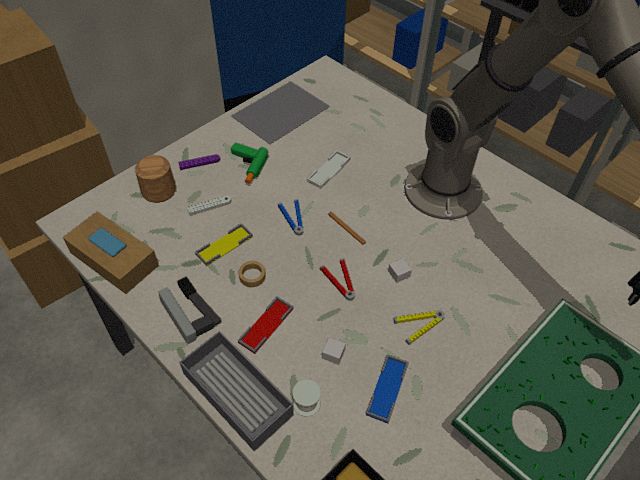

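The top view shows these candidates:

- **Open rules:** red V at (258,238), yellow V at (168,258), blue V at (358,258).
- **Shut look-alikes:** white at (436,197) and purple at (505,231). Both are ignored.
- **Trays:** red (270,145), yellow (377,176), blue (143,183). The white tray at (388,343) is not meant.

Next I measure the rules and trays, and confirm them in one enlarged crop.

```bash
cat > h.py <<'E'
import numpy as np, cv2
from bench import get_obs, imaging
def mask(img,c):
    h=cv2.cvtColor(img,cv2.COLOR_RGB2HSV); H,S,V=[h[...,i].astype(int) for i in range(3)]
    hue={'red':(H<6)|(H>174),'yellow':(H>25)&(H<34),'blue':(H>104)&(H<118)}[c]
    return (hue&(S>140)&(V>60)).astype(np.uint8)
def ray(f,px,z):
    px=np.atleast_2d(px).astype(float)
    d=np.c_[(px[:,0]-f["cx"])/f["fx"],(px[:,1]-f["cy"])/f["fy"],np.ones(len(px))]@f["R"]
    o=-f["R"].T@f["t"]; return (o+d*((z-o[2])/d[:,2])[:,None])[:,:2]
def proj(f,X):
    c=f["R"]@np.array(X)+f["t"]; return f["fx"]*c[0]/c[2]+f["cx"],f["fy"]*c[1]/c[2]+f["cy"]
def blob(f,c,near,z,r):
    "world points of mask pixels within r of near"
    v,u=np.nonzero(mask(f["img"],c)); P=ray(f,np.c_[u,v],z)
    return P[np.linalg.norm(P-near,axis=1)<r]
def rule(P):
    m=P.mean(0); ax=np.linalg.svd(P-m,full_matrices=False)[2][0]
    for _ in range(2):
        q=(P-m)@ax; s=(P-m)@[-ax[1],ax[0]]
        if np.std(s[q>20e-3])<np.std(s[q<-20e-3]): ax=-ax; continue
        L=[cv2.fitLine(P[k].astype(np.float32),cv2.DIST_HUBER,0,.001,.001).ravel() for k in (s>0,s<0)]
        D=[l[:2]*np.sign(l[:2]@ax) for l in L]; b=(D[0]+D[1]);b/=np.linalg.norm(b)
        C=(L[0][2:]+L[1][2:])/2
        ax=b; m=C
    ang=np.arccos(D[0]@D[1]); t=(P-C)@b
    end=np.percentile(t,99)
    # free end along bisector: 117mm*cos(ang/2) from pin
    pin=C+b*(end-.117*np.cos(ang/2)-.0065*np.sin(ang/2)); mid=pin+.052*b
    return dict(mid=mid.round(4),pin=pin.round(4),yaw=round(float(np.arctan2(b[1],b[0])),3),ang=round(float(ang),3),ext=round(float(np.ptp(t)),4))
def tray(P):
    (c,(w,h),a)=cv2.minAreaRect((P*1000).astype(np.float32))
    if w<h:a+=90
    return dict(c=(np.array(c)/1000).round(4),size=(round(w),round(h)),yaw=round(float(np.deg2rad((a+90)%180-90)),3))
E
python3 - <<'E'
from h import *
f=imaging.grab_frame("top")
R={'red':(258,238),'yellow':(168,258),'blue':(358,258)};T={'red':(270,145),'yellow':(377,176),'blue':(143,183)}
for c in R:
    print(c,rule(blob(f,c,ray(f,R[c],.014)[0],.014,.1)),tray(blob(f,c,ray(f,T[c],.004)[0],.004,.1)))
o=f["img"][120:300,110:410]
cv2.imwrite("pics/crop.png",cv2.resize(o,None,fx=2.6,fy=2.6,interpolation=cv2.INTER_CUBIC)[:,:,::-1])
E
```

```text
red {'mid': array([0.4694, 0.0285]), 'pin': array([0.4879, 0.0771]), 'yaw': -1.934, 'ang': 0.408, 'ext': 0.1014} {'c': array([ 0.7013, -0.0207]), 'size': (146, 52), 'yaw': 0.177}
yellow {'mid': array([0.4041, 0.2538]), 'pin': array([0.3554, 0.2718]), 'yaw': -0.354, 'ang': 0.452, 'ext': 0.1028} {'c': array([ 0.613 , -0.2957]), 'size': (52, 146), 'yaw': -0.094}
blue {'mid': array([ 0.4088, -0.2235]), 'pin': array([ 0.4326, -0.1773]), 'yaw': -2.046, 'ang': 0.326, 'ext': 0.1033} {'c': array([0.6115, 0.307 ]), 'size': (146, 53), 'yaw': 0.411}
```

View pics/crop.png

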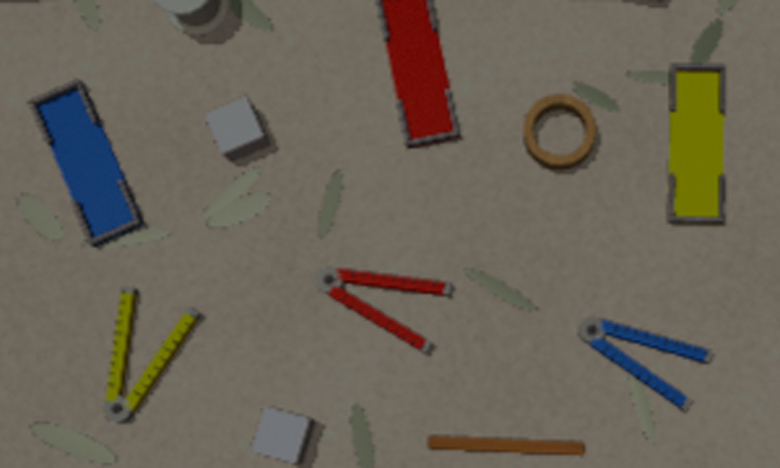

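```bash
cat >> h.py <<'E'
def tray(P):
    for i in range(2): # PCA, recentred on bbox in own axes
        m=P.mean(0); a=np.linalg.svd(P-m,full_matrices=False)[2][0]; a=a*np.sign(a[0]); n=np.array([-a[1],a[0]])
    q=(P-m)@np.c_[a,n]; lo,hi=np.percentile(q,1,axis=0),np.percentile(q,99,axis=0)
    return dict(c=(m).round(4),c2=(m+np.c_[a,n]@((lo+hi)/2)).round(4),size=(hi-lo).round(3),yaw=round(float(np.arctan2(a[1],a[0])),3))
E
python3 - <<'E'
from h import *
f=imaging.grab_frame("top")
K={'red':(236.2,227.7),'yellow':(155.4,276.5),'blue':(337.7,246.5)};T={'red':(270,145),'yellow':(377,176),'blue':(143,183)}
Y={'red':-1.934,'yellow':-.354,'blue':-2.046}
for c in K:
    p=ray(f,K[c],.014)[0]; b=np.array([np.cos(Y[c]),np.sin(Y[c])])
    print(c,'pin',p.round(4),'mid',(p+.052*b).round(4),tray(blob(f,c,ray(f,T[c],.004)[0],.004,.1)))
o=get_obs(); from scipy.spatial.transform import Rotation as Ro
R=Ro.from_rotvec(o["orientation"]).as_matrix();print(R.round(3))
E
```

```text
red pin [0.4836 0.0672] mid [0.4651 0.0186] {'c': array([ 0.701 , -0.0205]), 'c2': array([ 0.7014, -0.0207]), 'size': array([0.143, 0.05 ]), 'yaw': 0.18}
yellow pin [0.367  0.2678] mid [0.4157 0.2498] {'c': array([ 0.6123, -0.2963]), 'c2': array([ 0.6129, -0.2958]), 'size': array([0.143, 0.049]), 'yaw': -0.058}
blue pin [ 0.4284 -0.1862] mid [ 0.4046 -0.2325] {'c': array([0.6105, 0.3078]), 'c2': array([0.6114, 0.3071]), 'size': array([0.142, 0.051]), 'yaw': 0.41}
[[ 0.306  0.952 -0.   ]
 [ 0.952 -0.306 -0.001]
 [-0.001  0.    -1.   ]]
```

Objects confirmed: the three coloured V-shaped rules, and trays that match by floor colour. I'll do the yellow rule first, hovering above it.

send_rows(motion=[{"dp":[0.02,-0.038,0],"rot":[0,0,0],"grip":0.085},{"dp":[0.02,-0.038,0],"rot":[0,0,0],"grip":0.085},{"dp":[0.02,-0.038,0],"rot":[0,0,0],"grip":0.085},{"dp":[0.02,-0.038,0],"rot":[0,0,0],"grip":0.085},{"dp":[0.02,-0.038,0],"rot":[0,0,0],"grip":0.085},{"dp":[0.02,-0.038,0],"rot":[0,0,0],"grip":0.085},{"dp":[0.02,-0.038,0],"rot":[0,0,0],"grip":0.085},{"dp":[0.02,-0.038,0],"rot":[0,0,0],"grip":0.085},{"dp":[0.02,-0.038,0],"rot":[0,0,0],"grip":0.085},{"dp":[0.02,-0.038,0],"rot":[0,0,0],"grip":0.085},{"dp":[0,0,0],"rot":[0,0,0],"grip":0.085}], grip_force=25)

```text
clock: 1.58
tcp_pos: [0.4092, 0.2486, 0.2293]
orientation: [2.538, 1.851, -0.003]
contact_force: [-0.4, 1.2, -0.2]
grip_width: 0.0853
```

```bash
python3 - <<'E'
from h import *
f=imaging.grab_frame("wrist");cv2.imwrite("pics/w1.png",f["img"][:,:,::-1])
print(proj(f,[.4157,.2498,.014]),proj(f,[.367,.2678,.014]))
P=blob(f,'yellow',np.array([.4157,.2498]),.014,.12);print(len(P),rule(P))
E
```

```text
(np.float64(329.1753320205882), np.float64(212.47399930719695)) (np.float64(331.86789206815877), np.float64(155.7080881332568))
2328 {'mid': array([0.4034, 0.2535]), 'pin': array([0.3547, 0.2719]), 'yaw': -0.361, 'ang': 0.468, 'ext': 0.1037}
```

View pics/w1.png

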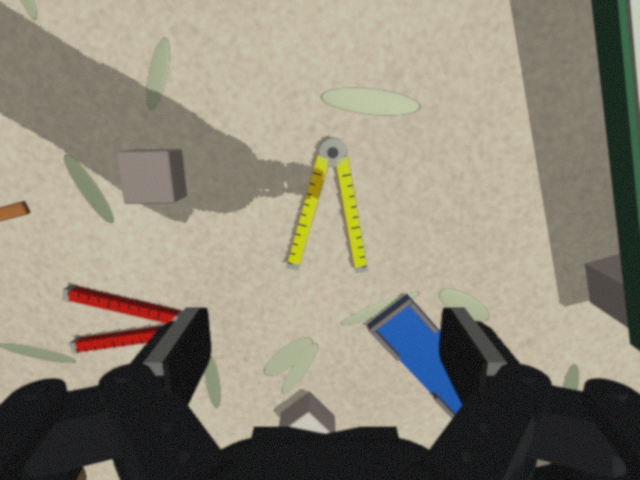

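The wrist view agrees: knuckle at (333,152) against (332,156) predicted, about 3 mm off, with leg tips at (293,265) and (361,269). I'll descend.

send_rows(motion=[{"dp":[0.003,0.002,-0.04],"rot":[0,0,-0.05],"grip":0.085},{"dp":[0,0,-0.04],"rot":[0,0,0],"grip":0.085},{"dp":[0,0,-0.04],"rot":[0,0,0],"grip":0.085},{"dp":[0,0,-0.04],"rot":[0,0,0],"grip":0.085},{"dp":[0,0,-0.03],"rot":[0,0,0],"grip":0.085},{"dp":[0,0,-0.01],"rot":[0,0,0],"grip":0.085},{"dp":[0,0,0],"rot":[0,0,0],"grip":0.085}])

```text
clock: 2.5
tcp_pos: [0.408, 0.264, 0.0249]
orientation: [-2.565, -1.803, -0.007]
contact_force: [-0.6, -0.1, 0.4]
grip_width: 0.085
```

send_rows(motion=[{"dp":[0.0035,-0.013,0],"rot":[0,0,-0.01],"grip":0.085},{"dp":[0,0,0],"rot":[0,0,0],"grip":0.085},{"dp":[0,0,0],"rot":[0,0,0],"grip":0.085}])

```text
clock: 2.88
tcp_pos: [0.4134, 0.2514, 0.0276]
orientation: [-2.574, -1.789, -0.015]
contact_force: [-0.3, 0.2, 0.2]
grip_width: 0.0853
```

send_rows(motion=[{"dp":[-0.001,0,-0.012],"rot":[0,0,0],"grip":0.085},{"dp":[0,0,-0.009],"rot":[0,0,0],"grip":0.085},{"dp":[0,0,0],"rot":[0,0,0],"grip":0.06},{"dp":[0,0,0],"rot":[0,0,0],"grip":0.045},{"dp":[0,0,0],"rot":[0,0,0],"grip":0.035},{"dp":[0,0,0],"rot":[0,0,0],"grip":0.02},{"dp":[0,0,0],"rot":[0,0,0],"grip":0.02},{"dp":[0,0,0],"rot":[0,0,0],"grip":0.02},{"dp":[0,0,0],"rot":[0,0,0],"grip":0.02}])

```text
clock: 4.0
tcp_pos: [0.4127, 0.2521, 0.0057]
orientation: [-2.574, -1.789, -0.017]
contact_force: [-0.2, 0.6, 0.3]
grip_width: 0.0248
```

send_rows(motion=[{"dp":[0,0,0.03],"rot":[0,0,0],"grip":0.02},{"dp":[0,0,0.045],"rot":[0,0,0],"grip":0.02},{"dp":[0,0,0.045],"rot":[0,0,0],"grip":0.02},{"dp":[0.018,-0.045,0],"rot":[0,0,0.03],"grip":0.02},{"dp":[0.018,-0.045,0],"rot":[0,0,0.03],"grip":0.02},{"dp":[0.018,-0.045,0],"rot":[0,0,0.03],"grip":0.02},{"dp":[0.018,-0.045,0],"rot":[0,0,0.03],"grip":0.02},{"dp":[0.018,-0.045,0],"rot":[0,0,0.03],"grip":0.02},{"dp":[0.018,-0.045,0],"rot":[0,0,0.03],"grip":0.02},{"dp":[0.018,-0.045,0],"rot":[0,0,0.03],"grip":0.02},{"dp":[0.018,-0.045,0],"rot":[0,0,0.03],"grip":0.02},{"dp":[0.018,-0.045,0],"rot":[0,0,0.03],"grip":0.02},{"dp":[0.018,-0.045,0],"rot":[0,0,0.03],"grip":0.02},{"dp":[0.01,-0.04,0],"rot":[0,0,0],"grip":0.02},{"dp":[0,0,0],"rot":[0,0,0],"grip":0.02},{"dp":[0,0,0],"rot":[0,0,0],"grip":0.02}])

```text
clock: 6.0
tcp_pos: [0.6021, -0.2529, 0.1272]
orientation: [-2.256, -2.169, -0.012]
contact_force: [-0.7, 0.7, -0.5]
grip_width: 0.0253
```

```bash
python3 - <<'E'
from h import *
f=imaging.grab_frame("wrist");cv2.imwrite("pics/w2.png",f["img"][:,:,::-1])
o=get_obs();z=o["tcp_pos"][2]+.0083;print(o["tcp_pos"])
m=np.array([.6126,-.296]);print(proj(f,[*m,.004]))
P=blob(f,'yellow',o["tcp_pos"][:2],z,.075);print(len(P),P.mean(0),np.ptp(P,axis=0),P.min(0),P.max(0))
g=imaging.grab_frame("top")
E
```

```text
[ 0.60192834 -0.25322101  0.12727058]
(np.float64(263.09751287446227), np.float64(250.37489327249548))
10167 [ 0.60170024 -0.26262314] [0.1189837  0.04982868] [ 0.53324351 -0.28902404] [ 0.65222721 -0.23919536]
```

View pics/w2.png

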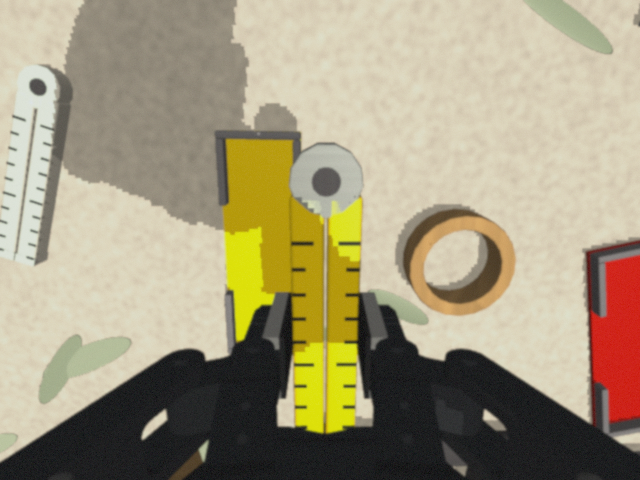

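```bash
python3 - <<'E'
from h import *
f=imaging.grab_frame("wrist");o=get_obs();t=o["tcp_pos"];z=t[2]+.0083
p=ray(f,(326,181),z)[0];s=ray(f,[(325,220),(325,430)],z);print('tcp',t,'pin',p,'seam yaw',np.arctan2(*(s[0]-s[1])[::-1]), 'mid',p+.052*(s[1]-s[0])/np.linalg.norm(s[1]-s[0]))
e=ray(f,[(216,131),(300,132)],.014);m=e.mean(0);d=e[1]-e[0];w=np.linalg.norm(d);d/=w;n=np.array([-d[1],d[0]])
n*=np.sign(n[0]);print('tray end w',w,'yaw',np.arctan2(n[1],n[0]),'centre',m+.08*n, proj(f,[*(m+.08*n),.004]))
E
```

```text
tcp [ 0.60224904 -0.25246757  0.12761769] pin [ 0.54717492 -0.25099625] seam yaw 3.1027299497687606 mid [ 0.59913566 -0.2530166 ]
tray end w 0.052604300849759145 yaw -0.05085230568169696 centre [ 0.61112946 -0.29503445] (np.float64(264.26995157400677), np.float64(248.17850017804363))
```

send_rows(motion=[{"dp":[0.013,-0.0425,0],"rot":[0,0,-0.015],"grip":0.02},{"dp":[0,0,-0.03],"rot":[0,0,0],"grip":0.02},{"dp":[0,0,-0.03],"rot":[0,0,0],"grip":0.02},{"dp":[0,0,-0.02],"rot":[0,0,0],"grip":0.02},{"dp":[0,0,0],"rot":[0,0,0],"grip":0.02},{"dp":[0,0,0],"rot":[0,0,0],"grip":0.02}])

```text
clock: 6.9
tcp_pos: [0.6185, -0.2889, 0.0477]
orientation: [-2.262, -2.165, -0.019]
contact_force: [0.4, 0.2, -0.4]
grip_width: 0.0251
```

send_rows(motion=[{"dp":[-0.0035,-0.006,-0.01],"rot":[0,0,-0.01],"grip":0.02},{"dp":[0,0,-0.01],"rot":[0,0,0],"grip":0.02},{"dp":[0,0,0],"rot":[0,0,0],"grip":0.02},{"dp":[0,0,0],"rot":[0,0,0],"grip":0.02}])

```text
clock: 7.4
tcp_pos: [0.6159, -0.2959, 0.0286]
orientation: [-2.276, -2.155, -0.021]
contact_force: [-0.4, -0.2, -0.5]
grip_width: 0.0248
```

send_rows(motion=[{"dp":[-0.001,0.0005,-0.009],"rot":[0,0,0],"grip":0.02},{"dp":[0,0,-0.008],"rot":[0,0,0],"grip":0.02},{"dp":[0,0,0],"rot":[0,0,0],"grip":0.02},{"dp":[0,0,0],"rot":[0,0,0],"grip":0.03},{"dp":[0,0,0],"rot":[0,0,0],"grip":0.036},{"dp":[0,0,0],"rot":[0,0,0],"grip":0.042},{"dp":[0,0,0],"rot":[0,0,0],"grip":0.042},{"dp":[0,0,0.03],"rot":[0,0,0],"grip":0.042},{"dp":[0,0,0.05],"rot":[0,0,0],"grip":0.06},{"dp":[0,0,0.05],"rot":[0,0,0],"grip":0.085},{"dp":[0,0,0],"rot":[0,0,0],"grip":0.085}])

```text
clock: 8.78
tcp_pos: [0.6149, -0.2953, 0.1449]
orientation: [-2.277, -2.155, -0.022]
contact_force: [0.5, 0.6, -0.4]
grip_width: 0.0848
```

send_rows(motion=[{"dp":[-0.019,0.0055,0.01],"rot":[0,0,-0.18],"grip":0.085},{"dp":[-0.019,0.0055,0.01],"rot":[0,0,-0.18],"grip":0.085},{"dp":[-0.019,0.0055,0.01],"rot":[0,0,-0.18],"grip":0.085},{"dp":[-0.019,0.0055,0.01],"rot":[0,0,-0.18],"grip":0.085},{"dp":[-0.019,0.0055,0.01],"rot":[0,0,-0.18],"grip":0.085},{"dp":[-0.019,0.0055,0],"rot":[0,0,-0.18],"grip":0.085},{"dp":[-0.019,0.0055,0],"rot":[0,0,-0.18],"grip":0.085},{"dp":[-0.019,0.0055,0],"rot":[0,0,-0.18],"grip":0.085},{"dp":[-0.019,0.0055,0],"rot":[0,0,-0.18],"grip":0.085},{"dp":[-0.019,0.0055,0],"rot":[0,0,-0.18],"grip":0.085},{"dp":[-0.019,0.0055,0],"rot":[0,0,-0.18],"grip":0.085},{"dp":[0,0,0],"rot":[0,0,0],"grip":0.085},{"dp":[0,0,0],"rot":[0,0,0],"grip":0.085}])

```text
clock: 10.4
tcp_pos: [0.3953, -0.2295, 0.188]
orientation: [3.033, -0.811, 0.013]
contact_force: [0.7, 0.2, 0.3]
grip_width: 0.0848
```

```bash
python3 - <<'E'
from h import *
from scipy.spatial.transform import Rotation as Ro
o=get_obs();R=Ro.from_rotvec(o["orientation"]).as_matrix();print(o["tcp_pos"],'psi',np.arctan2(R[1,0],R[0,0]),o["joints"].round(2),R[:,2].round(3))
f=imaging.grab_frame("wrist");cv2.imwrite("pics/w3.png",f["img"][:,:,::-1])
print(proj(f,[.4284,-.1862,.014]))
P=blob(f,'blue',np.array([.4046,-.2325]),.014,.12);print(len(P),rule(P))
f=imaging.grab_frame("top");cv2.imwrite("pics/t3.png",cv2.resize(f["img"][120:230,320:440],None,fx=5,fy=5)[:,:,::-1])
E
```

```text
[ 0.39532387 -0.22946054  0.1880223 ] psi -0.5228417807697076 [-0.35  0.21  0.86  2.15 -0.21  0.86  0.11] [ 0.007 -0.004 -1.   ]
(np.float64(332.3597379960174), np.float64(147.58980698395553))
3031 {'mid': array([ 0.4077, -0.224 ]), 'pin': array([ 0.4316, -0.1778]), 'yaw': -2.047, 'ang': 0.324, 'ext': 0.1037}
```

View pics/w3.png

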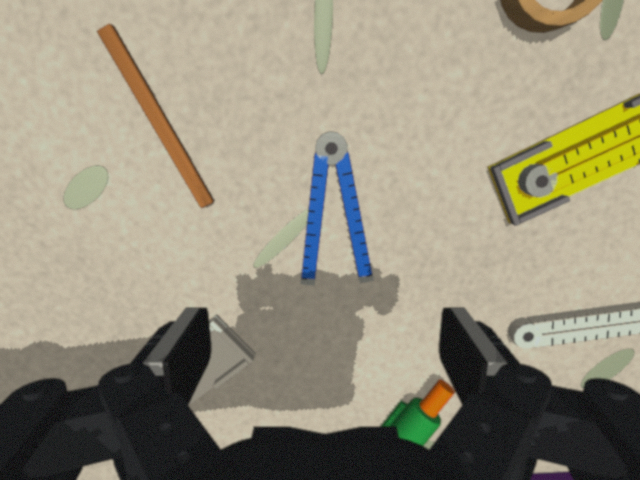

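View pics/t3.png

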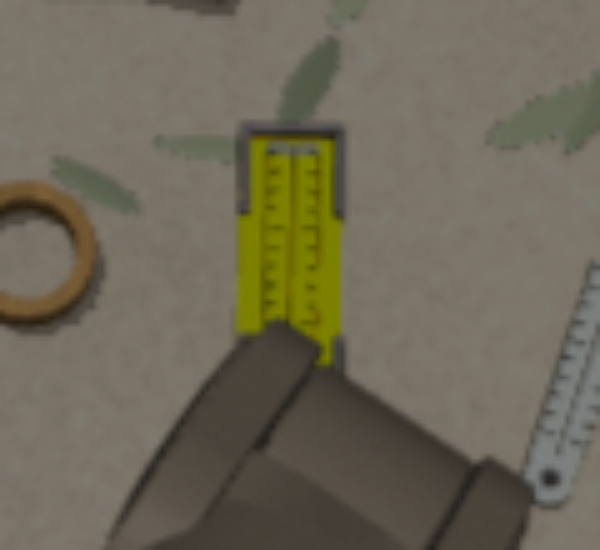

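Yellow lies centred and shut in its tray. The blue knuckle at (331,149) matches the prediction of (332,148), so I descend on blue.

send_rows(motion=[{"dp":[0.0095,-0.003,-0.04],"rot":[0,0,0.048],"grip":0.085},{"dp":[0,0,-0.04],"rot":[0,0,0],"grip":0.085},{"dp":[0,0,-0.04],"rot":[0,0,0],"grip":0.085},{"dp":[0,0,-0.03],"rot":[0,0,0],"grip":0.085},{"dp":[0,0,-0.01],"rot":[0,0,0],"grip":0.085},{"dp":[0,0,0],"rot":[0,0,0],"grip":0.085},{"dp":[0,0,0],"rot":[0,0,0],"grip":0.085}])

```text
clock: 11.38
tcp_pos: [0.4116, -0.2353, 0.0241]
orientation: [3.056, -0.72, 0.023]
contact_force: [1.1, -0.5, -0.7]
grip_width: 0.085
```

send_rows(motion=[{"dp":[-0.006,0.003,-0.005],"rot":[0,0,-0.012],"grip":0.085},{"dp":[0,0,-0.008],"rot":[0,0,0],"grip":0.085},{"dp":[0,0,-0.005],"rot":[0,0,0],"grip":0.085},{"dp":[0,0,0],"rot":[0,0,0],"grip":0.06},{"dp":[0,0,0],"rot":[0,0,0],"grip":0.045},{"dp":[0,0,0],"rot":[0,0,0],"grip":0.035},{"dp":[0,0,0],"rot":[0,0,0],"grip":0.02},{"dp":[0,0,0],"rot":[0,0,0],"grip":0.02},{"dp":[0,0,0],"rot":[0,0,0],"grip":0.02},{"dp":[0,0,0],"rot":[0,0,0],"grip":0.02}])

```text
clock: 12.62
tcp_pos: [0.4071, -0.2325, 0.0072]
orientation: [3.051, -0.738, 0.031]
contact_force: [-0.4, -1.0, 1.2]
grip_width: 0.025
```

send_rows(motion=[{"dp":[0,0,0.03],"rot":[0,0,0],"grip":0.02},{"dp":[0,0,0.045],"rot":[0,0,0],"grip":0.02},{"dp":[0,0,0.045],"rot":[0,0,0],"grip":0.02},{"dp":[0.017,0.044,0],"rot":[0,0,-0.057],"grip":0.02},{"dp":[0.017,0.044,0],"rot":[0,0,-0.057],"grip":0.02},{"dp":[0.017,0.044,0],"rot":[0,0,-0.057],"grip":0.02},{"dp":[0.017,0.044,0],"rot":[0,0,-0.057],"grip":0.02},{"dp":[0.017,0.044,0],"rot":[0,0,-0.057],"grip":0.02},{"dp":[0.017,0.044,0],"rot":[0,0,-0.057],"grip":0.02},{"dp":[0.017,0.044,0],"rot":[0,0,-0.057],"grip":0.02},{"dp":[0.017,0.044,0],"rot":[0,0,-0.057],"grip":0.02},{"dp":[0.017,0.044,0],"rot":[0,0,-0.057],"grip":0.02},{"dp":[0.017,0.044,0],"rot":[0,0,-0.057],"grip":0.02},{"dp":[0.017,0.044,0],"rot":[0,0,-0.057],"grip":0.02},{"dp":[0.01,0.03,0],"rot":[0,0,-0.05],"grip":0.02},{"dp":[0,0,0],"rot":[0,0,0],"grip":0.02},{"dp":[0,0,0],"rot":[0,0,0],"grip":0.02}])

```text
clock: 14.75
tcp_pos: [0.6037, 0.3008, 0.1275]
orientation: [2.607, -1.735, 0.025]
contact_force: [-0.1, -0.3, -1.6]
grip_width: 0.025
```

```bash
python3 - <<'E'
from h import *
f=imaging.grab_frame("wrist");cv2.imwrite("pics/w4.png",f["img"][:,:,::-1])
E
```

```text
(no output)
```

View pics/w4.png

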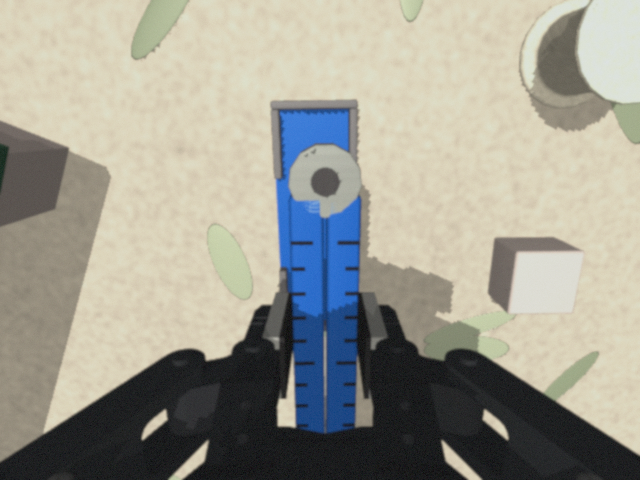

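The blue rule is held shut. Its knuckle is at (325,181), and the far end of the blue tray runs from (272,101) to (357,100).

```bash
cat >> h.py <<'E'
def held(pin,seam,c1,c2,dz=.0083):
    f=imaging.grab_frame("wrist");t=get_obs()["tcp_pos"];z=t[2]+dz
    p=ray(f,pin,z)[0];s=ray(f,seam,z);v=(s[1]-s[0])/np.linalg.norm(s[1]-s[0])
    e=ray(f,[c1,c2],.014);d=e[1]-e[0];w=np.linalg.norm(d);d/=w;n=np.array([-d[1],d[0]]);n*=np.sign(n@v)
    mid=p+.052*v;c=e.mean(0)+.08*n
    print('tcp',t.round(4),'pin',p.round(4),'mid',mid.round(4),'seam yaw',np.arctan2(v[1],v[0]).round(3),'tray w',w.round(4),'yaw',np.arctan2(n[1],n[0]).round(3),'c',c.round(4),'move',(c-mid).round(4))
E
python3 - <<'E'
from h import *
held((325,181),[(325,215),(325,430)],(272,101),(357,100),.0068)
E
```

```text
tcp [0.6037 0.3009 0.1277] pin [0.6523 0.3213] mid [0.6043 0.3013] seam yaw -2.745 tray w 0.0523 yaw -2.733 c [0.6075 0.3061] move [0.0032 0.0048]
```

send_rows(motion=[{"dp":[0.005,0.0055,-0.02],"rot":[0,0,0.01],"grip":0.02},{"dp":[0,0,-0.03],"rot":[0,0,0],"grip":0.02},{"dp":[0,0,-0.03],"rot":[0,0,0],"grip":0.02},{"dp":[0,0,-0.01],"rot":[0,0,0],"grip":0.02},{"dp":[0,0,0],"rot":[0,0,0],"grip":0.02},{"dp":[0,0,0],"rot":[0,0,0],"grip":0.02}])

```text
clock: 15.6
tcp_pos: [0.6094, 0.3035, 0.0331]
orientation: [2.614, -1.727, 0.023]
contact_force: [-0.2, 0.0, -0.6]
grip_width: 0.0246
```

send_rows(motion=[{"dp":[0,0.003,-0.01],"rot":[0,0,0],"grip":0.02},{"dp":[0,0,-0.01],"rot":[0,0,0],"grip":0.02},{"dp":[0,0,0],"rot":[0,0,0],"grip":0.02},{"dp":[0,0,0],"rot":[0,0,0],"grip":0.03},{"dp":[0,0,0],"rot":[0,0,0],"grip":0.036},{"dp":[0,0,0],"rot":[0,0,0],"grip":0.042},{"dp":[0,0,0],"rot":[0,0,0],"grip":0.042},{"dp":[0,0,0.03],"rot":[0,0,0],"grip":0.042},{"dp":[0,0,0.05],"rot":[0,0,0],"grip":0.06},{"dp":[0,0,0.05],"rot":[0,0,0],"grip":0.085},{"dp":[0,0,0],"rot":[0,0,0],"grip":0.085}])

```text
clock: 16.98
tcp_pos: [0.6106, 0.307, 0.148]
orientation: [2.616, -1.729, 0.026]
contact_force: [0.1, 1.3, -0.1]
grip_width: 0.0849
```

send_rows(motion=[{"dp":[-0.021,-0.041,0.007],"rot":[0,0,0.115],"grip":0.085},{"dp":[-0.021,-0.041,0.007],"rot":[0,0,0.115],"grip":0.085},{"dp":[-0.021,-0.041,0.007],"rot":[0,0,0.115],"grip":0.085},{"dp":[-0.021,-0.041,0.007],"rot":[0,0,0.115],"grip":0.085},{"dp":[-0.021,-0.041,0.007],"rot":[0,0,0.115],"grip":0.085},{"dp":[-0.021,-0.041,0.007],"rot":[0,0,0.115],"grip":0.085},{"dp":[-0.021,-0.041,0.007],"rot":[0,0,0.115],"grip":0.085},{"dp":[0,0,0],"rot":[0,0,0],"grip":0.085},{"dp":[0,0,0],"rot":[0,0,0],"grip":0.085}])

```text
clock: 18.1
tcp_pos: [0.4544, 0.0135, 0.1928]
orientation: [-3.097, 0.521, -0.023]
contact_force: [1.5, 0.3, 0.3]
grip_width: 0.0849
```

```bash
python3 - <<'E'
from h import *
f=imaging.grab_frame("wrist")
print(proj(f,[.4836,.0672,.014]),get_obs()["tcp_pos"])
P=blob(f,'red',np.array([.4651,.0186]),.014,.1);print(len(P),rule(P))
g=imaging.grab_frame("top")["img"][120:230,90:210]
cv2.imwrite("pics/w5.png",np.hstack([cv2.resize(f["img"],(480,360)),cv2.resize(g,None,fx=2.6,fy=360/110)])[:,:,::-1])
E
```

```text
(np.float64(334.820760499236), np.float64(139.84665804690135)) [0.45427719 0.01328487 0.19273255]
3220 {'mid': array([0.4678, 0.0273]), 'pin': array([0.4863, 0.0759]), 'yaw': -1.934, 'ang': 0.405, 'ext': 0.1038}
```

View pics/w5.png

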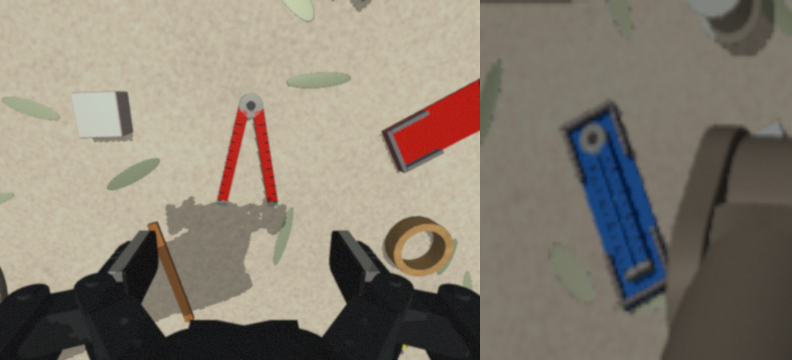

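Blue is centred and shut in its tray. The red knuckle at (335,140) matches the prediction, so I descend on red.

send_rows(motion=[{"dp":[0.0105,0.0055,-0.04],"rot":[0,0,-0.03],"grip":0.085},{"dp":[0,0,-0.04],"rot":[0,0,0],"grip":0.085},{"dp":[0,0,-0.04],"rot":[0,0,0],"grip":0.085},{"dp":[0,0,-0.035],"rot":[0,0,0],"grip":0.085},{"dp":[0,0,-0.01],"rot":[0,0,0],"grip":0.085},{"dp":[0,0,0],"rot":[0,0,0],"grip":0.085},{"dp":[0,0,0],"rot":[0,0,0],"grip":0.085}])

```text
clock: 19.08
tcp_pos: [0.4699, 0.0256, 0.0218]
orientation: [3.091, -0.552, 0.026]
contact_force: [1.0, 0.3, -0.4]
grip_width: 0.0851
```

send_rows(motion=[{"dp":[-0.004,-0.006,-0.005],"rot":[0,0,-0.01],"grip":0.085},{"dp":[0,0,-0.006],"rot":[0,0,0],"grip":0.085},{"dp":[0,0,-0.005],"rot":[0,0,0],"grip":0.085},{"dp":[0,0,0],"rot":[0,0,0],"grip":0.06},{"dp":[0,0,0],"rot":[0,0,0],"grip":0.045},{"dp":[0,0,0],"rot":[0,0,0],"grip":0.035},{"dp":[0,0,0],"rot":[0,0,0],"grip":0.02},{"dp":[0,0,0],"rot":[0,0,0],"grip":0.02},{"dp":[0,0,0],"rot":[0,0,0],"grip":0.02},{"dp":[0,0,0],"rot":[0,0,0],"grip":0.02}])

```text
clock: 20.32
tcp_pos: [0.4675, 0.0197, 0.0072]
orientation: [-3.088, 0.568, -0.032]
contact_force: [0.1, -0.8, 1.2]
grip_width: 0.0248
```

send_rows(motion=[{"dp":[0,0,0.03],"rot":[0,0,0],"grip":0.02},{"dp":[0,0,0.045],"rot":[0,0,0],"grip":0.02},{"dp":[0,0,0.045],"rot":[0,0,0],"grip":0.02},{"dp":[0.029,-0.005,0],"rot":[0,0,-0.13],"grip":0.02},{"dp":[0.029,-0.005,0],"rot":[0,0,-0.13],"grip":0.02},{"dp":[0.029,-0.005,0],"rot":[0,0,-0.13],"grip":0.02},{"dp":[0.029,-0.005,0],"rot":[0,0,-0.13],"grip":0.02},{"dp":[0.029,-0.005,0],"rot":[0,0,-0.13],"grip":0.02},{"dp":[0.029,-0.005,0],"rot":[0,0,-0.13],"grip":0.02},{"dp":[0.029,-0.005,0],"rot":[0,0,-0.13],"grip":0.02},{"dp":[0.029,-0.005,0],"rot":[0,0,-0.13],"grip":0.02},{"dp":[0,0,0],"rot":[0,0,0],"grip":0.02},{"dp":[0,0,0],"rot":[0,0,0],"grip":0.02}])

```text
clock: 21.95
tcp_pos: [0.7014, -0.0176, 0.1263]
orientation: [2.366, -2.056, 0.017]
contact_force: [-0.4, -0.4, -1.5]
grip_width: 0.0249
```

```bash
python3 - <<'E'
from h import *
f=imaging.grab_frame("wrist");cv2.imwrite("pics/w6.png",f["img"][:,:,::-1])
E
```

```text
(no output)
```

View pics/w6.png

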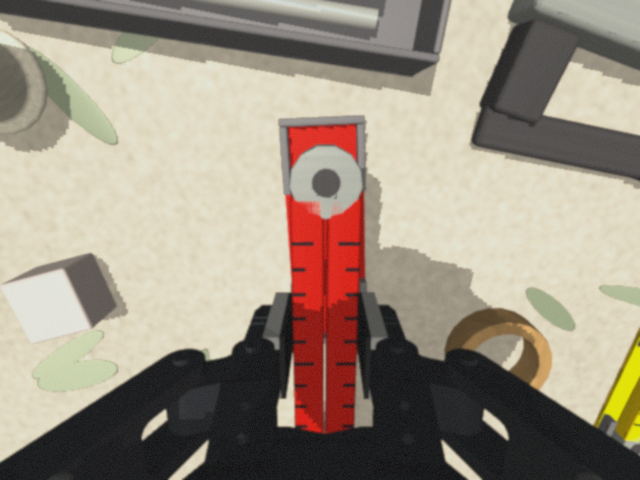

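The red rule is held shut, with its knuckle at (326,182). The far end of the red tray runs from (279,121) to (365,117).

```bash
python3 - <<'E'
from h import *
held((326,182),[(325,215),(325,430)],(279,121),(365,117),.0068)
E
```

```text
tcp [ 0.7014 -0.0173  0.1266] pin [ 0.7535 -0.0109] mid [ 0.702  -0.0182] seam yaw -3.002 tray w 0.0535 yaw -2.958 c [ 0.6969 -0.0218] move [-0.0051 -0.0036]
```

send_rows(motion=[{"dp":[-0.003,-0.003,-0.02],"rot":[0,0,0.04],"grip":0.02},{"dp":[0,0,-0.03],"rot":[0,0,0],"grip":0.02},{"dp":[0,0,-0.03],"rot":[0,0,0],"grip":0.02},{"dp":[0,0,-0.01],"rot":[0,0,0],"grip":0.02},{"dp":[0,0,0],"rot":[0,0,0],"grip":0.02},{"dp":[0,0,0],"rot":[0,0,0],"grip":0.02}])

```text
clock: 22.8
tcp_pos: [0.697, -0.0188, 0.0383]
orientation: [2.415, -2.007, 0.018]
contact_force: [0.1, -0.8, -1.2]
grip_width: 0.0244
```

send_rows(motion=[{"dp":[0.0015,-0.002,-0.01],"rot":[0,0,0],"grip":0.02},{"dp":[0,0,-0.01],"rot":[0,0,0],"grip":0.02},{"dp":[0,0,-0.005],"rot":[0,0,0],"grip":0.02},{"dp":[0,0,0],"rot":[0,0,0],"grip":0.02},{"dp":[0,0,0],"rot":[0,0,0],"grip":0.03},{"dp":[0,0,0],"rot":[0,0,0],"grip":0.036},{"dp":[0,0,0],"rot":[0,0,0],"grip":0.042},{"dp":[0,0,0],"rot":[0,0,0],"grip":0.042},{"dp":[0,0,0.03],"rot":[0,0,0],"grip":0.042},{"dp":[0,0,0.05],"rot":[0,0,0],"grip":0.06},{"dp":[0,0,0.05],"rot":[0,0,0],"grip":0.085},{"dp":[-0.04,0,0.03],"rot":[0,0,0],"grip":0.085},{"dp":[-0.06,0,0.02],"rot":[0,0,0],"grip":0.085},{"dp":[-0.06,0,0],"rot":[0,0,0],"grip":0.085},{"dp":[-0.06,0,0],"rot":[0,0,0],"grip":0.085},{"dp":[0,0,0],"rot":[0,0,0],"grip":0.085}])

```text
clock: 24.8
tcp_pos: [0.4728, -0.0211, 0.1979]
orientation: [-2.415, 2.004, -0.017]
contact_force: [0.8, 0.6, -0.1]
grip_width: 0.085
```

```bash
python3 - <<'E'
from h import *
f=imaging.grab_frame("top");cv2.imwrite("pics/end.png",cv2.resize(f["img"][100:250,100:420],None,fx=2.5,fy=2.5,interpolation=cv2.INTER_CUBIC)[:,:,::-1])
f=imaging.grab_frame("scene");cv2.imwrite("pics/end2.png",cv2.resize(f["img"][200:440,180:480],None,fx=2.5,fy=2.5,interpolation=cv2.INTER_CUBIC)[:,:,::-1])
E
```

```text
(no output)
```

View pics/end.png

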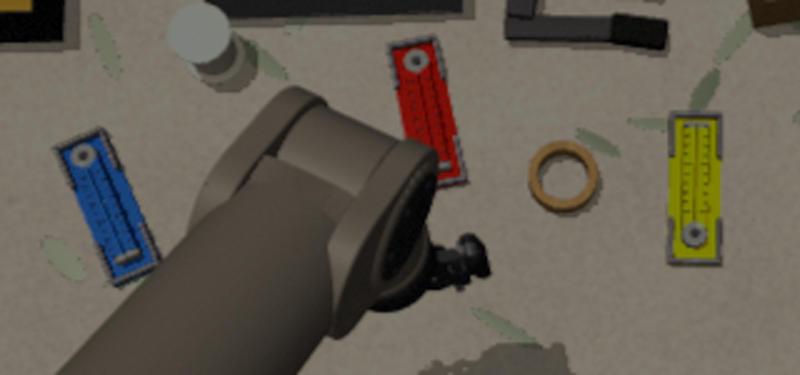

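View pics/end2.png

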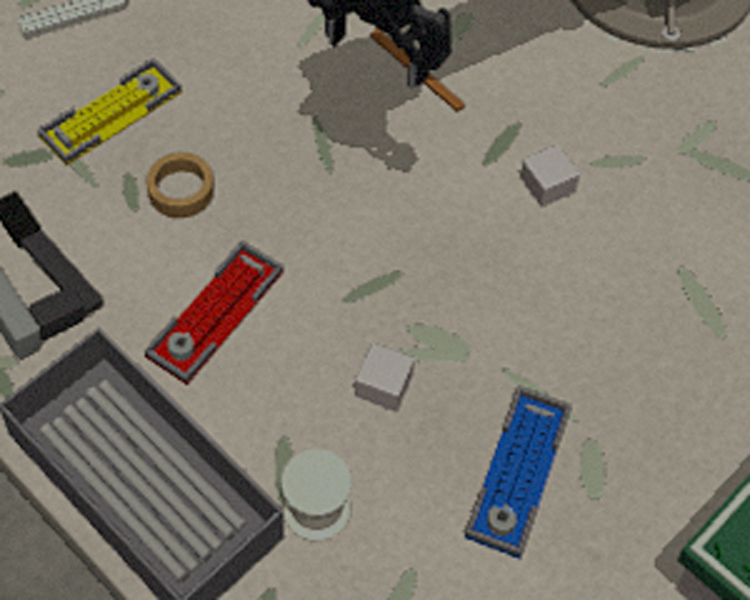

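All three look shut and flat inside their trays. Blue and red sit somewhat towards the far end, so I'll check that with numbers.

```bash
python3 - <<'E'
from h import *
f=imaging.grab_frame("top");g=imaging.grab_frame("scene")
# knuckle: grey low-saturation circle inside tray; read pixels from the enlarged crops
top={'blue':(83,155),'red':(416,61),'yellow':(694,233)}; sc={'blue':(502,518),'red':(180,345),'yellow':(148,83)}
C={'blue':(.6105,.307,.41),'red':(.7005,-.021,.18),'yellow':(.6123,-.2957,-.056)}
for c,(x,y,a) in C.items():
    A=np.array([[np.cos(a),np.sin(a)],[-np.sin(a),np.cos(a)]])
    for h,px,o in((f,top[c],(100,100)),(g,sc[c],(180,200))):
        p=A@(ray(h,np.array(px)/2.5+o,.018)[0]-[x,y]); print(c,'pin in tray mm',(p*1e3).round(1),'mid x',round(p[0]*1e3-np.sign(p[0])*52,1))
E
```

```text
blue pin in tray mm [54.4 -0.5] mid x 2.4
blue pin in tray mm [57.2  1.1] mid x 5.2
red pin in tray mm [51.3 -1.2] mid x -0.7
red pin in tray mm [56.8  2.4] mid x 4.8
yellow pin in tray mm [-51.5   0.9] mid x 0.5
yellow pin in tray mm [-49.6   5.2] mid x 2.4
```

All within tolerance, so I'm handing in.

```bash
python3 -c "
from bench import hand_in,get_obs
print(get_obs()['clock'],hand_in())"
```

```text
the job is handed in; nothing more can be done
25.0 None
```

I pinched all three rules shut and laid each one in the tray of its own colour. I handed the job in at 25 s on the robot clock; the hand-in gives no verdict. The purple and white look-alikes were left alone.

My last checks used the top and scene views:

| Rule | Along the tray (limit 14 mm) | Across the tray (limit 13 mm) |
|---|---|---|
| Red | -1 to 5 mm | -1 to 2 mm |
| Yellow | 0.5 to 2.5 mm | 1 to 5 mm |
| Blue | 2 to 5 mm | -0.5 to 1 mm |

- **Folded:** all three look shut. The gripper closed to about 25 mm on each, close to the 26 mm folded width.
- **Flat and aligned:** all three look flat and lined up with their trays in both views. I did not measure their final angle or tilt.
- **Disagreement:** the two cameras differed by up to 5.5 mm along and 4 mm across the trays, which is still inside the limits.
- **Robot:** the gripper was open and clear at about 0.2 m height, touching nothing.

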